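# Heft the tins, clear out the spent ones, hold up the full one

## Robot

A 7-joint arm with a two-finger parallel gripper is mounted at the origin on the work surface. World frame = base frame: x ahead of the robot, y to its left, z up, the work surface at z = 0. Lengths are in m, angles in rad, forces in N, time in s.
With the tool pointing down it reaches from about 0.35 to 0.9 m from the base axis. Payload 7.2 kg.
Tool frame: the origin (TCP) lies midway between the tips of the shut fingers; the grasp point (between the pads) lies 19 mm behind it (manip.hold_point_z is the distance from the TCP to the grasp point, in m); z points along the fingers, y is the line along which they close (so a half turn about z gives the same grasp; the last joint's range is limited). The gripper opens to 85 mm and grips with 20 to 120 N. Pads are 22 mm wide; open, the fingers measure 114 mm over their backs; the gripper's body (76 mm by 85 mm) begins 54 mm behind the grasp point. The pads swing forward as they close: fully open they stand 13 mm farther back than shut.
Start: joints at [1.231, 0.411, -0.013, 1.596, 0.006, 1.134, -0.082], TCP at [0.168, -0.602, 0.231] pointing down, gripper open.
Joint ranges: [-2.95, 2.95], [-0.29, 1.99], [-1.47, 1.44], [0.14, 2.54], [-1.03, 4.17], [0.13, 1.85], [-2.86, 2.86]. Speed limits (rad/s): [2.39, 2.39, 3.01, 3.01, 3.14, 3.14, 3.14].

## Interface

Orientations are given as a rotation vector (axis times angle).
In Python, from workcell import telemetry, grab_frame, workorder, manip gives the robot as it stands.
- The arm moves only by the tool step_arm, never from a script. Its argument "increments" is a list of rows, each a list of 4 numbers: the shift along the tool's x, y, z in cm, then the turn about the tool's z in degrees. In form: [[dx, dy, dz, roll], ...]. A call has 1 to 5 rows; each row shifts and turns the commanded pose from where the row before left it, along the tool's axes as they then stand; what a row does not reach is not made up. A row lasts 1/12 s, in which the tool goes at most 41.7 mm and 7.16 degrees, less where a joint would pass 70% of its speed; a pose out of reach is approached as far as the arm can. A call with a gripper value outside its range is refused whole. "hand" is the finger opening in cm, from 0 to 8.54, set as the call begins (left out, the last holds). The fingers move at their own pace and stop on an object; "squeeze" is the grip in N (left out, the last holds). Time passes only in rows, so rows that do not move let the fingers close. It gives the time, the measured TCP pose, the force, the opening and the grip force at its end, in the units of the state.
- telemetry.observe(): the state, without advancing time (a new reading comes with each control period).
- grab_frame(name): name is "scene" or "top" or "wrist"; returns a dict with "image" (480x640x3 uint8, red, green, blue), "z_map" (480x640 float32, m along the optical axis (not along the pixel's ray), 0 where there is no reading), "mtx" (3x3 intrinsics, pixels), "dist" ([k1, k2, p1, p2, k3] as OpenCV has them; the pictures are not rectified), "view" (4x4, takes a point from world to camera coordinates); the wrist camera has in their place "T_tool_cam" (4x4, takes a point from camera to tool coordinates, whose origin is the TCP and whose axes are the flange's). Camera axes: x right, y up, looking along -z (the intrinsics and any distortion apply to the point x, -y, -z); pixel columns grow to the right and rows downward; lengths in m; the calibration is good to about 2 mm. A picture is of the moment at which its call begins: read the wrist's pose just before it.
- workorder.hand_in(): hands the job in; it is judged then, once.
The state is a dict: "t": time; "q": joint angles; "qvel": joint speeds; "tau": joint torques, N m; "tcp_pos": TCP position; "ee_rot": TCP orientation; "force": force on the tool from outside, world axes, zero at the start; "torque": the same for the moment, N m; "finger_gap": opening from 0.0 (shut) to 1.0 (fully open); "gripper_force": force on a finger pad.
Only numpy, scipy, OpenCV 4.12 (cv2) and the standard library are available. Lean on these libraries where they do the work, as an engineer would, in place of code of your own. Each camera call takes 0.05 s, during which the arm holds its last target. There are 200 camera calls.

## Task

Of the three look-alike closed tins on the shelf, one is still nearly full and two are almost used up: tell them apart by their weight in the gripper. Stand the two light ones upright and side by side inside the open blue caddy without dropping them, then finish with the heaviest one still in the gripper, held upright and still with its underside at least 15 cm above the shelf, so do not put it down or let go at the end. Keep all tins upright throughout and leave the spray bottles, the dustpan and the brush where they are.

Things in the scene. Friction and masses are not known exactly. Their poses are not given: they have to be found in the camera images.
- tin_a: One of three look-alike closed tins of hard cleaning-stone cake (contents do not shift): 60 mm diameter, 78 mm tall, bright steel lid on top with a 19 mm deep skirt flush with the wall, ochre-yellow wall with a broad dark green band. Origin: centre of its underside, z up its axis. Stands upright on the shelf at the start. The rigid wall may be gripped anywhere.
- tin_b: As tin_a: same size, same look, same origin. Of the three tins the full one outweighs each of the other two by 150 g or more; the other two differ by less than 100 g; all weigh under 0.6 kg. Neither look nor place tells the weight.
- tin_c: As tin_a: same size, same look.
- caddy: Blue plastic caddy fixed to the shelf, open on top: 170 mm (its x) by 280 mm (its y), rim at 95 mm, walls and floor 4 mm, rim bead 4 mm wider outside; inside 162 x 272 mm, undivided. Origin: centre of its underside; z up. Its flap lid, hinged on the +x side, is folded right back and slopes down behind (up to 175 mm beyond the +x wall, below 105 mm); it needs no handling.
- caddy_left (a point): Point on the caddy's inner floor, 68 mm from its centre towards its +y: a good place for the middle of one tin's underside.
- caddy_right (a point): Point on the caddy's inner floor, 68 mm from its centre towards its -y: a good place for the middle of the other tin's underside.
- spray_1: Bystander: empty white spray bottle with grey twist cap and trigger, 68 mm diameter, 211 mm tall, light and easily tipped. Origin: centre of its underside. To be left alone.
- spray_2: Bystander: second spray bottle, as spray_1.
- dustpan: Bystander: red plastic dustpan lying flat, pan 190 mm along its x and 220 mm wide, 50 mm high, handle running 115 mm out to its -x at 35 to 62 mm height. Origin: underside, 5 mm from the middle of the pan. To be left alone.
- scrub_brush: Bystander: grey nylon scrub brush lying bristles down, 150 mm along its x, 56 mm wide, 65 mm high with its bow handle. Origin: centre of its underside. To be left alone.

How it is judged:
On the way, in this order (a step that is already met when the one before it is completed fails the run):
1. a light tin stands released in the caddy (((x of tin_a in the frame of caddy between -0.082 and 0.082 m and y of tin_a in the frame of caddy between -0.137 and 0.137 m and z of tin_a in the frame of caddy below 0.015 m and angle between tin_a's own z axis and vertical below 0.15 rad and linear speed of tin_a below 0.03 m/s and contact force between the fingers and tin_a below 0.1 N and contact force between tin_a and caddy below 2.4 N) or (x of tin_b in the frame of caddy between -0.082 and 0.082 m and y of tin_b in the frame of caddy between -0.137 and 0.137 m and z of tin_b in the frame of caddy below 0.015 m and angle between tin_b's own z axis and vertical below 0.15 rad and linear speed of tin_b below 0.03 m/s and contact force between the fingers and tin_b below 0.1 N and contact force between tin_b and caddy below 2.4 N) or (x of tin_c in the frame of caddy between -0.082 and 0.082 m and y of tin_c in the frame of caddy between -0.137 and 0.137 m and z of tin_c in the frame of caddy below 0.015 m and angle between tin_c's own z axis and vertical below 0.15 rad and linear speed of tin_c below 0.03 m/s and contact force between the fingers and tin_c below 0.1 N and contact force between tin_c and caddy below 2.4 N))), for 0.2 s.
2. both light tins stand released in the caddy ((((x of tin_b in the frame of caddy between -0.082 and 0.082 m and y of tin_b in the frame of caddy between -0.137 and 0.137 m and z of tin_b in the frame of caddy below 0.015 m and angle between tin_b's own z axis and vertical below 0.15 rad and linear speed of tin_b below 0.03 m/s and contact force between the fingers and tin_b below 0.1 N and contact force between tin_b and caddy below 2.4 N) and (x of tin_c in the frame of caddy between -0.082 and 0.082 m and y of tin_c in the frame of caddy between -0.137 and 0.137 m and z of tin_c in the frame of caddy below 0.015 m and angle between tin_c's own z axis and vertical below 0.15 rad and linear speed of tin_c below 0.03 m/s and contact force between the fingers and tin_c below 0.1 N and contact force between tin_c and caddy below 2.4 N)) or ((x of tin_a in the frame of caddy between -0.082 and 0.082 m and y of tin_a in the frame of caddy between -0.137 and 0.137 m and z of tin_a in the frame of caddy below 0.015 m and angle between tin_a's own z axis and vertical below 0.15 rad and linear speed of tin_a below 0.03 m/s and contact force between the fingers and tin_a below 0.1 N and contact force between tin_a and caddy below 2.4 N) and (x of tin_c in the frame of caddy between -0.082 and 0.082 m and y of tin_c in the frame of caddy between -0.137 and 0.137 m and z of tin_c in the frame of caddy below 0.015 m and angle between tin_c's own z axis and vertical below 0.15 rad and linear speed of tin_c below 0.03 m/s and contact force between the fingers and tin_c below 0.1 N and contact force between tin_c and caddy below 2.4 N)) or ((x of tin_a in the frame of caddy between -0.082 and 0.082 m and y of tin_a in the frame of caddy between -0.137 and 0.137 m and z of tin_a in the frame of caddy below 0.015 m and angle between tin_a's own z axis and vertical below 0.15 rad and linear speed of tin_a below 0.03 m/s and contact force between the fingers and tin_a below 0.1 N and contact force between tin_a and caddy below 2.4 N) and (x of tin_b in the frame of caddy between -0.082 and 0.082 m and y of tin_b in the frame of caddy between -0.137 and 0.137 m and z of tin_b in the frame of caddy below 0.015 m and angle between tin_b's own z axis and vertical below 0.15 rad and linear speed of tin_b below 0.03 m/s and contact force between the fingers and tin_b below 0.1 N and contact force between tin_b and caddy below 2.4 N)))), for 0.2 s.
3. the remaining, heaviest tin is held up in the gripper (((height (world z) of tin_a above 0.145 m and angle between tin_a's own z axis and vertical below 0.3 rad and contact force between the fingers and tin_a above 2 N and linear speed of tin_a below 0.04 m/s and contact force between tin_a and caddy below 0.1 N and contact force between tin_a and spray_1 below 0.1 N and contact force between tin_a and spray_2 below 0.1 N and contact force between tin_a and dustpan below 0.1 N and contact force between tin_a and scrub_brush below 0.1 N and contact force between tin_a and tin_b below 0.1 N and contact force between tin_a and tin_c below 0.1 N) or (height (world z) of tin_b above 0.145 m and angle between tin_b's own z axis and vertical below 0.3 rad and contact force between the fingers and tin_b above 2 N and linear speed of tin_b below 0.04 m/s and contact force between tin_b and caddy below 0.1 N and contact force between tin_b and spray_1 below 0.1 N and contact force between tin_b and spray_2 below 0.1 N and contact force between tin_b and dustpan below 0.1 N and contact force between tin_b and scrub_brush below 0.1 N and contact force between tin_b and tin_a below 0.1 N and contact force between tin_b and tin_c below 0.1 N) or (height (world z) of tin_c above 0.145 m and angle between tin_c's own z axis and vertical below 0.3 rad and contact force between the fingers and tin_c above 2 N and linear speed of tin_c below 0.04 m/s and contact force between tin_c and caddy below 0.1 N and contact force between tin_c and spray_1 below 0.1 N and contact force between tin_c and spray_2 below 0.1 N and contact force between tin_c and dustpan below 0.1 N and contact force between tin_c and scrub_brush below 0.1 N and contact force between tin_c and tin_a below 0.1 N and contact force between tin_c and tin_b below 0.1 N))), for 0.2 s.
At the end, for the whole second after the job is handed in: Heaviest tin in the gripper, underside at least 15 cm up (5 mm allowed), within 0.3 rad of upright, still, carried by the fingers alone; both light tins (under 2.4 N on the caddy; the full one is heavier) stand on the caddy's floor, within 0.15 rad of upright, released, at rest (((((x of tin_b in the frame of caddy between -0.082 and 0.082 m and y of tin_b in the frame of caddy between -0.137 and 0.137 m and z of tin_b in the frame of caddy below 0.015 m and angle between tin_b's own z axis and vertical below 0.15 rad and linear speed of tin_b below 0.03 m/s and contact force between the fingers and tin_b below 0.1 N and contact force between tin_b and caddy below 2.4 N) and (x of tin_c in the frame of caddy between -0.082 and 0.082 m and y of tin_c in the frame of caddy between -0.137 and 0.137 m and z of tin_c in the frame of caddy below 0.015 m and angle between tin_c's own z axis and vertical below 0.15 rad and linear speed of tin_c below 0.03 m/s and contact force between the fingers and tin_c below 0.1 N and contact force between tin_c and caddy below 2.4 N)) and (height (world z) of tin_a above 0.145 m and angle between tin_a's own z axis and vertical below 0.3 rad and contact force between the fingers and tin_a above 2 N and linear speed of tin_a below 0.04 m/s and contact force between tin_a and caddy below 0.1 N and contact force between tin_a and spray_1 below 0.1 N and contact force between tin_a and spray_2 below 0.1 N and contact force between tin_a and dustpan below 0.1 N and contact force between tin_a and scrub_brush below 0.1 N and contact force between tin_a and tin_b below 0.1 N and contact force between tin_a and tin_c below 0.1 N)) or (((x of tin_a in the frame of caddy between -0.082 and 0.082 m and y of tin_a in the frame of caddy between -0.137 and 0.137 m and z of tin_a in the frame of caddy below 0.015 m and angle between tin_a's own z axis and vertical below 0.15 rad and linear speed of tin_a below 0.03 m/s and contact force between the fingers and tin_a below 0.1 N and contact force between tin_a and caddy below 2.4 N) and (x of tin_c in the frame of caddy between -0.082 and 0.082 m and y of tin_c in the frame of caddy between -0.137 and 0.137 m and z of tin_c in the frame of caddy below 0.015 m and angle between tin_c's own z axis and vertical below 0.15 rad and linear speed of tin_c below 0.03 m/s and contact force between the fingers and tin_c below 0.1 N and contact force between tin_c and caddy below 2.4 N)) and (height (world z) of tin_b above 0.145 m and angle between tin_b's own z axis and vertical below 0.3 rad and contact force between the fingers and tin_b above 2 N and linear speed of tin_b below 0.04 m/s and contact force between tin_b and caddy below 0.1 N and contact force between tin_b and spray_1 below 0.1 N and contact force between tin_b and spray_2 below 0.1 N and contact force between tin_b and dustpan below 0.1 N and contact force between tin_b and scrub_brush below 0.1 N and contact force between tin_b and tin_a below 0.1 N and contact force between tin_b and tin_c below 0.1 N)) or (((x of tin_a in the frame of caddy between -0.082 and 0.082 m and y of tin_a in the frame of caddy between -0.137 and 0.137 m and z of tin_a in the frame of caddy below 0.015 m and angle between tin_a's own z axis and vertical below 0.15 rad and linear speed of tin_a below 0.03 m/s and contact force between the fingers and tin_a below 0.1 N and contact force between tin_a and caddy below 2.4 N) and (x of tin_b in the frame of caddy between -0.082 and 0.082 m and y of tin_b in the frame of caddy between -0.137 and 0.137 m and z of tin_b in the frame of caddy below 0.015 m and angle between tin_b's own z axis and vertical below 0.15 rad and linear speed of tin_b below 0.03 m/s and contact force between the fingers and tin_b below 0.1 N and contact force between tin_b and caddy below 2.4 N)) and (height (world z) of tin_c above 0.145 m and angle between tin_c's own z axis and vertical below 0.3 rad and contact force between the fingers and tin_c above 2 N and linear speed of tin_c below 0.04 m/s and contact force between tin_c and caddy below 0.1 N and contact force between tin_c and spray_1 below 0.1 N and contact force between tin_c and spray_2 below 0.1 N and contact force between tin_c and dustpan below 0.1 N and contact force between tin_c and scrub_brush below 0.1 N and contact force between tin_c and tin_a below 0.1 N and contact force between tin_c and tin_b below 0.1 N)))); the arm keeps its last pose, push and grip.
It fails at once if a bystander is shifted more than 30 mm or tipped (distance of any of spray_1, spray_2, dustpan, scrub_brush from where it was at the start of the episode above 0.03 m or angle between any of spray_1, spray_2, dustpan, scrub_brush's own z axis and vertical above 0.5 rad).
It fails at once if a tin is tipped more than 0.8 rad (angle between any of tin_a, tin_b, tin_c's own z axis and vertical above 0.8 rad).
It fails at once if a tin is dropped (falls faster than 0.75 m/s out of the fingers, about 30 mm) ((linear speed of tin_a above 0.75 m/s and contact force between the fingers and tin_a below 0.05 N) or (linear speed of tin_b above 0.75 m/s and contact force between the fingers and tin_b below 0.05 N) or (linear speed of tin_c above 0.75 m/s and contact force between the fingers and tin_c below 0.05 N)).
It also fails if it takes over 72 s, if anything falls off the work surface, if the arm or the gripper's body presses on something with over 40 N, if the wrist force passes 120 N, or if a joint passes its speed limit or range.

## Working session

There is one attempt and no reset: what is moved stays moved. The work goes in short steps, Python scripts to look and compute and a tool call to move; the robot and the scene stay as the last step left them, time stands still between calls to the robot, and variables do not carry over. Pictures are saved under pics/ and viewed, at most 10 in all, crops included, and the job is handed in when it is done.

Besides the shell and the picture viewer there is one more tool, called after "Request:" as name(argument=value, ...), one argument or row to a line, values as JSON. step_arm: Moves the arm, as the interface text tells. Its arguments: {"type":"object","properties":{"increments":{"type":"array","items":{"type":"array","items":{"type":"number"}}},"hand":{"type":"number"},"squeeze":{"type":"number"}},"required":["increments"]}

```bash
ls; mkdir -p pics
cat > h.py <<'E'
import numpy as np, cv2
from scipy.spatial.transform import Rotation as R
from workcell import telemetry, grab_frame, manip
def cam2world(f, st=None):
    if 'view' in f: return np.linalg.inv(np.array(f['view']))
    T=np.eye(4); T[:3,:3]=R.from_rotvec(st['ee_rot']).as_matrix(); T[:3,3]=st['tcp_pos']
    return T@np.array(f['T_tool_cam'])
def rays(f, px, st=None):
    T=cam2world(f,st)
    n=cv2.undistortPoints(np.float64(px).reshape(-1,1,2),np.array(f['mtx']),np.array(f['dist'])).reshape(-1,2)
    d=np.c_[n[:,0],-n[:,1],-np.ones(len(n))]
    return T[:3,3], d@T[:3,:3].T
def onplane(f,px,z,st=None):
    o,d=rays(f,px,st); return o+d*((z-o[2])/d[:,2])[:,None]
def depthpts(f,px,st=None):
    o,d=rays(f,px,st); px=np.int32(np.round(px)).reshape(-1,2)
    return o+d*np.array(f['z_map'])[px[:,1],px[:,0]][:,None]
def save(f,n): cv2.imwrite('pics/'+n,cv2.cvtColor(f['image'],cv2.COLOR_RGB2BGR))
E
python3 - <<'E'
from h import *
s=telemetry.observe(); print(s); print(manip.hold_point_z)
for n in('scene','top'):
    f=grab_frame(n); save(f,n+'0.png'); np.savez(n+'0.npz',**f); print(n,cam2world(f).round(3),f['mtx'],f['dist'])
E
```

```text
pics
{'t': 0.0, 'q': array([ 1.23077799,  0.41192008, -0.01271892,  1.59704933,  0.00559188,
        1.13427696, -0.08219549]), 'qvel': array([-0.00156007, -0.00160395, -0.00103592,  0.00050189,  0.00088846,
       -0.00134548, -0.00028009]), 'tau': array([ 1.05232142e-03, -6.00617766e+01,  6.82603698e-01, -2.99407035e+01,
        1.37607686e-02,  1.07020201e-02,  3.94484232e-05]), 'tcp_pos': array([ 0.16763655, -0.60158775,  0.23043828]), 'ee_rot': array([-3.11104460e+00, -4.25493003e-01,  5.06056819e-04]), 'force': array([-0.09466711, -0.1529873 , -0.21097782]), 'torque': array([0.02347673, 0.01270866, 0.00071965]), 'gripper_force': 0.0, 'finger_gap': 1.0029475674427166}
0.0187
scene [[-0.336 -0.598  0.728  1.58 ]
 [ 0.942 -0.219  0.255  0.277]
 [ 0.007  0.771  0.637  0.927]
 [ 0.     0.     0.     1.   ]] [[543.76498144   0.         317.50392424]
 [  0.         543.76498144 231.49633757]
 [  0.           0.           1.        ]] [-0.12179054  0.          0.          0.          0.        ]
top [[-0.009  0.989 -0.15   0.343]
 [-1.    -0.01  -0.007 -0.073]
 [-0.009  0.149  0.989  1.635]
 [ 0.     0.     0.     1.   ]] [[620.6638894    0.         315.98901636]
 [  0.         620.6638894  237.876426  ]
 [  0.           0.           1.        ]] [-0.13557679  0.          0.          0.          0.        ]
```

View pics/scene0.png

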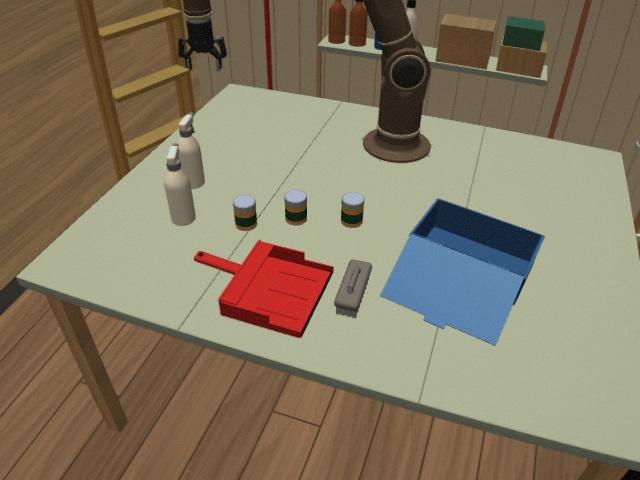

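View pics/top0.png

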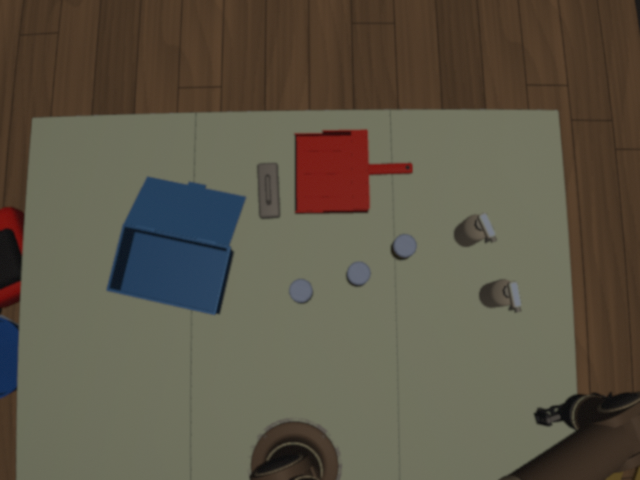

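The scene view shows three tins (px (245,212), (296,207), (352,210)), the caddy at right and the sprays at left. In the top view the lids are at (301,291), (358,273) and (404,246), the caddy opening is about (122,229)-(232,250)-(218,313)-(108,290), and the sprays are at (475,230) and (503,293).

Run:
```python
from h import *
T=dict(np.load('top0.npz')); S=dict(np.load('scene0.npz'))
def lids(f,seeds,lo,hi):
    hsv=cv2.cvtColor(f['image'],cv2.COLOR_RGB2HSV); out=[]
    m=cv2.inRange(hsv,np.array(lo),np.array(hi))
    n,l,st,c=cv2.connectedComponentsWithStats(m)
    for x,y in seeds:
        k=[i for i in range(1,n) if st[i,4]>60 and np.hypot(*(c[i]-(x,y)))<14]
        print([(st[i],c[i].round(1)) for i in k], hsv[y,x]); out.append(c[k[0]] if k else (x,y))
    return np.array(out)
ts=[(301,291),(358,273),(404,246)]
pt=lids(T,ts,(100,30,90),(150,120,255))
ss=[(352,200),(295,197),(244,203)]
ps=lids(S,ss,(100,20,90),(150,120,255))
print('depth top',depthpts(T,pt).round(4)); print('plane .078',onplane(T,pt,.078).round(4))
print('scene depth',depthpts(S,ps).round(4))
# triangulate
def tri(a,b):
    o1,d1=rays(T,a);o2,d2=rays(S,b);res=[]
    for u,v in zip(d1,d2):
        k=np.linalg.lstsq(np.c_[u,-v],o2-o1,rcond=None)[0]
        p,q=o1+u*k[0],o2+v*k[1];res.append(np.r_[(p+q)/2,np.linalg.norm(p-q)])
    return np.array(res).round(4)
# lid top face centre in scene: use upper rim approx - just report
print('tri',tri(pt,ps))
# caddy: blue depth points
for n,f in(('top',T),('scene',S)):
    hsv=cv2.cvtColor(f['image'],cv2.COLOR_RGB2HSV)
    m=cv2.inRange(hsv,np.array((100,130,30)),np.array((118,255,255)))
    yy,xx=np.nonzero(m); P=depthpts(f,np.c_[xx,yy]); ok=(P[:,0]>.1)&(P[:,1]>.05)&(P[:,0]<1)&(P[:,1]<.75)
    P=P[ok]; print(n,len(P))
    fl=P[P[:,2]<.01]; 
    rim=P[(P[:,2]>.088)&(P[:,2]<.1)]
    print('floor',len(fl),np.median(fl[:,2]) , cv2.minAreaRect(np.float32(fl[:,:2])),'rim',cv2.minAreaRect(np.float32(rim[:,:2])))
    np.savez(n+'P.npz',P=P)
for p in [(475,230),(503,293),(487,228),(516,296),(375,168),(411,168),(268,190)]: print(p,depthpts(T,[p]).round(3))
cv2.imwrite('pics/c.png',cv2.resize(cv2.cvtColor(T['image'][160:330,90:330],cv2.COLOR_RGB2BGR),(720,510)))
```

```text
[(array([290, 280,  22,  22, 372], dtype=int32), array([300.4, 290.5]))] [110  39 117]
[(array([348, 263,  22,  21, 362], dtype=int32), array([358.3, 273. ]))] [112  41 117]
[(array([394, 235,  22,  22, 358], dtype=int32), array([404.6, 245.3]))] [112  39 117]
[(array([342, 193,  22,  12, 212], dtype=int32), array([352.5, 198.4]))] [111  33 199]
[(array([285, 190,  21,  13, 214], dtype=int32), array([295. , 195.9]))] [109  35 198]
[(array([233, 195,  22,  13, 223], dtype=int32), array([243.5, 201.1]))] [107  34 196]
depth top [[ 0.4458 -0.0217  0.0694]
 [ 0.4883 -0.1684  0.072 ]
 [ 0.5569 -0.2869  0.0787]]
plane .078 [[ 0.4453 -0.0219  0.078 ]
 [ 0.4877 -0.1681  0.078 ]
 [ 0.557  -0.287   0.078 ]]
scene depth [[ 0.4503 -0.0211  0.0799]
 [ 0.4917 -0.1682  0.0795]
 [ 0.5626 -0.2855  0.0816]]
tri [[ 4.454e-01 -2.210e-02  7.630e-02  5.000e-04]
 [ 4.881e-01 -1.688e-01  7.680e-02  1.500e-03]
 [ 5.573e-01 -2.877e-01  7.730e-02  1.300e-03]]
top 12631
floor 5628 0.003002236928333568 ((0.5799654722213745, 0.3011893332004547), (0.2628345489501953, 0.32956960797309875), 74.93243408203125) rim ((0.517281711101532, 0.30660271644592285), (0.2849951684474945, 0.19887451827526093), 77.62117767333984)
scene 5172
floor 1599 0.004149353797392896 ((0.5789029598236084, 0.29803186655044556), (0.2687678933143616, 0.3412318527698517), 80.47615051269531) rim ((0.5095423460006714, 0.312193900346756), (0.2870731055736542, 0.19001787900924683), 76.26807403564453)
(475, 230) [[ 0.582 -0.45   0.156]]
(503, 293) [[ 0.427 -0.507  0.17 ]]
(487, 228) [[ 0.577 -0.464  0.211]]
(516, 296) [[ 0.417 -0.525  0.214]]
(375, 168) [[ 0.766 -0.219  0.055]]
(411, 168) [[ 0.762 -0.312  0.065]]
(268, 190) [[0.707 0.061 0.066]]
```

View pics/c.png

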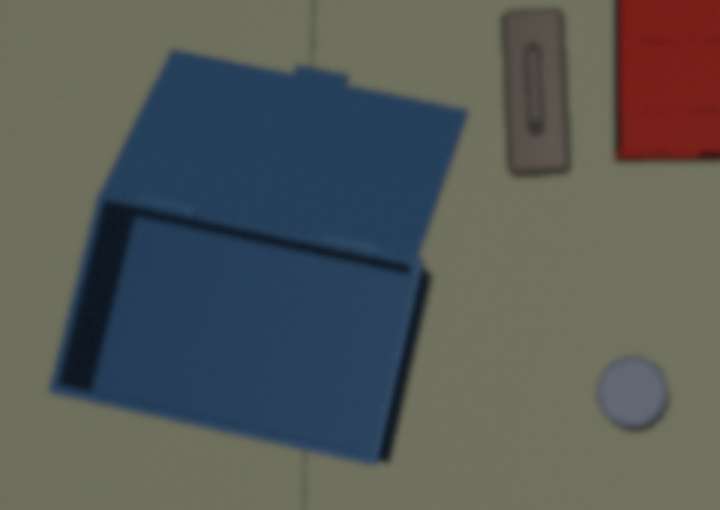

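The crop shows the caddy rim corners near top-image px (123,225), (107,290), (217,314) and (230,247). The opening is clear, with the flap folded back at the upper side.

Run:
```python
from h import *
T=dict(np.load('top0.npz'))
c=np.array([(100,195),(52,391),(380,463),(422,262)])/3+[90,160]
P=onplane(T,c,.095); print(P.round(3)); 
for i in range(4): print(np.linalg.norm(P[i]-P[(i+1)%4]).round(3),np.degrees(np.arctan2(*(P[(i+1)%4]-P[i])[[1,0]])).round(1))
print(P.mean(0))
Q=np.load('topP.npz')['P']; W=np.load('sceneP.npz')['P']
for a in (72,74,76,78,80):
    u=np.array([np.cos(np.radians(a)),np.sin(np.radians(a))]); x=np.array([u[1],-u[0]])
    for n,A in(('t',Q),('s',W)):
        fl=A[A[:,2]<.012]; fl=fl[fl[:,:2]@x<0.56] ; rim=A[(A[:,2]>.085)&(A[:,2]<.1)]
        g=lambda B:[np.percentile(B[:,:2]@k,[.5,99.5]).round(3) for k in(x,u)]
        print(a,n,'rim',g(rim),'floor',g(fl))
```

```text
[[0.614 0.43  0.095]
 [0.447 0.466 0.095]
 [0.386 0.186 0.095]
 [0.554 0.152 0.095]]
0.171 167.9
0.287 -102.2
0.171 -11.3
0.284 77.8
[0.5004153 0.3085563 0.095    ]
72 t rim [array([0.287, 0.505]), array([0.305, 0.597])] floor [array([0.294, 0.47 ]), array([0.332, 0.592])]
72 s rim [array([0.287, 0.481]), array([0.308, 0.602])] floor [array([0.289, 0.368]), array([0.31 , 0.575])]
74 t rim [array([0.307, 0.518]), array([0.293, 0.581])] floor [array([0.312, 0.482]), array([0.32 , 0.577])]
74 s rim [array([0.306, 0.493]), array([0.296, 0.586])] floor [array([0.308, 0.38 ]), array([0.299, 0.563])]
76 t rim [array([0.326, 0.531]), array([0.28 , 0.564])] floor [array([0.331, 0.495]), array([0.306, 0.562])]
76 s rim [array([0.326, 0.506]), array([0.284, 0.57 ])] floor [array([0.326, 0.392]), array([0.286, 0.551])]
78 t rim [array([0.343, 0.543]), array([0.266, 0.549])] floor [array([0.346, 0.509]), array([0.292, 0.547])]
78 s rim [array([0.342, 0.519]), array([0.268, 0.553])] floor [array([0.341, 0.404]), array([0.273, 0.538])]
80 t rim [array([0.353, 0.559]), array([0.25 , 0.535])] floor [array([0.359, 0.525]), array([0.276, 0.534])]
80 s rim [array([0.353, 0.537]), array([0.251, 0.539])] floor [array([0.353, 0.42 ]), array([0.26 , 0.525])]
```

Request:
step_arm(
  increments=[
    [0,0,0,-7],
    [0,0,0,-7],
    [0,0,0,-7],
    [0,0,0,-7],
    [0,0,0,-7],
  ],
  hand=8.54,
)

```text
t: 0.52
tcp_pos: [0.1677, -0.6018, 0.2308]
ee_rot: [-2.836, -1.35, -0.0]
force: [-0.4, -0.1, -0.0]
finger_gap: 1.001
gripper_force: 0.0
```

Request:
step_arm(
  increments=[
    [0,0,0,-7],
    [0,0,0,-7],
    [0,0,0,-7],
    [0,0,0,-6.4],
    [0,0,0,0],
  ],
)

```text
t: 0.93
tcp_pos: [0.1675, -0.6018, 0.2308]
ee_rot: [-2.436, -1.982, -0.001]
force: [0.4, 0.4, 0.8]
finger_gap: 0.999
gripper_force: 0.0
```

```bash
cat > st.py <<'E'
from h import *
s=telemetry.observe(); M=R.from_rotvec(s['ee_rot']).as_matrix(); p=s['tcp_pos']
print('t',round(s['t'],2),'pos',p.round(4),'xdir',np.degrees(np.arctan2(M[1,0],M[0,0])).round(2),'tilt',np.degrees(np.arccos(-M[2,2])).round(2),'F',s['force'].round(2),'gap',round(s['finger_gap'],3),'gf',s['gripper_force'],'q',s['q'].round(2))
for n,t in dict(tin1=(.4454,-.022),tin2=(.488,-.1685),tin3=(.5572,-.2875),left=(.518,.376),right=(.490,.243)).items():
    d=M.T@(np.r_[t,.034]-p); print(n,'tool cm',(d*100).round(2))
E
python3 st.py
```

```text
t 0.93 pos [ 0.1675 -0.6018  0.2308] xdir 78.25 tilt 0.06 F [0.43 0.36 0.77] gap 0.999 gf 0.0 q [ 1.39  0.42 -0.23  1.58  0.1   1.15  0.93]
tin1 tool cm [62.41 15.4  19.73]
tin2 tool cm [48.93 22.56 19.71]
tin3 tool cm [38.69 31.76 19.7 ]
left tool cm [102.85  14.41  19.77]
right tool cm [89.26 14.37 19.75]
```

Request:
step_arm(
  increments=[
    [3,0.8,0,0],
    [3.9,0.96,0,0],
    [3.9,0.96,0,0],
    [3.9,0.96,0,0],
    [3.9,0.96,0,0],
  ],
)

```text
t: 1.35
tcp_pos: [0.2522, -0.4279, 0.231]
ee_rot: [-2.446, -1.971, -0.0]
force: [0.7, -0.7, -0.2]
finger_gap: 1.0
gripper_force: 0.0
```

Request:
step_arm(
  increments=[
    [3.9,0.96,0,0],
    [3.9,0.96,0,0],
    [3.9,0.96,0,0],
    [3.9,0.96,0,0],
    [3.9,0.96,0,0],
  ],
)

```text
t: 1.77
tcp_pos: [0.3398, -0.2472, 0.2314]
ee_rot: [2.446, 1.971, -0.0]
force: [2.1, -0.3, -0.4]
finger_gap: 0.997
gripper_force: 0.0
```

Request:
step_arm(
  increments=[
    [3.9,0.96,0,0],
    [3.9,0.96,0,0],
    [3.9,0.96,0,0],
    [3.9,0.96,0,0],
    [3,0.8,0,0],
  ],
)

```text
t: 2.18
tcp_pos: [0.4244, -0.0737, 0.2316]
ee_rot: [2.444, 1.973, 0.001]
force: [0.1, -0.1, -0.2]
finger_gap: 0.999
gripper_force: 0.0
```

Request:
step_arm(
  increments=[
    [1.8,0.5,0,0],
    [0,0,0,0],
    [0,0,0,0],
  ],
)

```text
t: 2.43
tcp_pos: [0.4323, -0.0594, 0.2311]
ee_rot: [-2.442, -1.976, 0.0]
force: [-0.1, 0.5, -0.5]
finger_gap: 1.0
gripper_force: 0.0
```

```bash
python3 st.py
```

```text
t 2.43 pos [ 0.4323 -0.0594  0.2311] xdir 77.95 tilt 0.03 F [-0.1   0.45 -0.45] gap 1.0 gf 0.0 q [ 0.66  0.14 -0.69  1.99  0.11  1.04 -0.29]
tin1 tool cm [ 3.92  0.51 19.71]
tin2 tool cm [-9.51  7.73 19.7 ]
tin3 tool cm [-19.71  16.98  19.7 ]
left tool cm [44.36 -0.7  19.72]
right tool cm [30.77 -0.66 19.72]
```

Request:
step_arm(
  increments=[
    [3.9,0.5,0,0],
    [0,0,3.5,0],
    [0,0,3.5,0],
    [0,0,1,0],
    [0,0,0,0],
  ],
)

```text
t: 2.85
tcp_pos: [0.4429, -0.0245, 0.149]
ee_rot: [-2.441, -1.971, 0.007]
force: [0.0, -1.2, 1.2]
finger_gap: 1.002
gripper_force: 0.0
```

```bash
cat > w.py <<'E'
from h import *
# lid seen by the wrist camera: circle centre cast on z=.077
s=telemetry.observe(); f=grab_frame('wrist')
import sys; save(f,sys.argv[1])
hsv=cv2.cvtColor(f['image'],cv2.COLOR_RGB2HSV)
m=cv2.inRange(hsv,np.array((95,15,60)),np.array((150,120,255))); 
for c in cv2.findContours(m,cv2.RETR_EXTERNAL,cv2.CHAIN_APPROX_NONE)[0]:
    if cv2.contourArea(c)>1500:
        P=onplane(f,c.reshape(-1,2),.077,s)[:,:2]; print('lid',np.array(cv2.minEnclosingCircle(np.float32(P))[0]).round(4),cv2.minEnclosingCircle(np.float32(P))[1],cv2.boundingRect(c))
E
python3 st.py; python3 w.py w1.png
```

```text
t 2.85 pos [ 0.4429 -0.0245  0.149 ] xdir 77.82 tilt 0.34 F [ 0.05 -1.24  1.21] gap 1.002 gf 0.0 q [ 0.54  0.28 -0.69  2.07  0.23  0.87 -0.49]
tin1 tool cm [ 0.31  0.26 11.5 ]
tin2 tool cm [-13.11   7.52  11.47]
tin3 tool cm [-23.29  16.79  11.43]
left tool cm [40.74 -1.04 11.47]
right tool cm [27.15 -0.97 11.48]
lid [ 0.4879 -0.1681] 0.02969333529472351 (389, 397, 68, 67)
lid [ 0.4461 -0.0211] 0.02991039678454399 (279, 202, 100, 94)
```

View pics/w1.png

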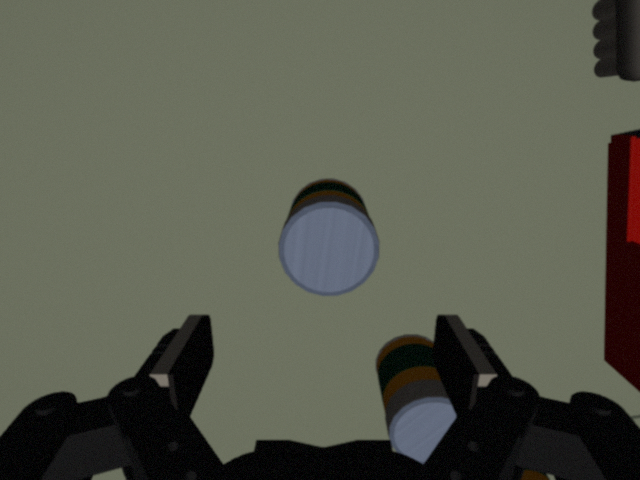

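The wrist view shows tin1's lid at px (329,248) between the fingers, and the radius (30 mm) and position match. Next I descend and grip.

Request:
step_arm(
  increments=[
    [0.2,0.2,2,0],
    [0,0,3,0],
    [0,0,3,0],
    [0,0,2,0],
    [0,0,1.5,0],
  ],
)

```text
t: 3.32
tcp_pos: [0.4485, -0.0229, 0.0364]
ee_rot: [2.444, 1.972, 0.0]
force: [-0.3, 0.6, 0.6]
finger_gap: 1.002
gripper_force: 0.0
```

Request:
step_arm(
  increments=[
    [0,0,0,0],
    [0,0,0,0],
  ],
)

```text
t: 3.48
tcp_pos: [0.4486, -0.0222, 0.0374]
ee_rot: [2.443, 1.974, 0.0]
force: [0.1, 0.7, 1.0]
finger_gap: 1.0
gripper_force: 0.0
```

```bash
python3 st.py
```

```text
t 3.48 pos [ 0.4486 -0.0222  0.0374] xdir 77.89 tilt 0.06 F [0.11 0.69 1.02] gap 1.0 gf 0.0 q [ 0.42  0.47 -0.58  2.16  0.44  0.63 -0.69]
tin1 tool cm [-0.04 -0.32  0.34]
tin2 tool cm [-13.47   6.92   0.35]
tin3 tool cm [-23.66  16.18   0.37]
left tool cm [40.4  -1.56  0.32]
right tool cm [26.8  -1.51  0.33]
```

Request:
step_arm(
  increments=[
    [0,-0.2,0.2,0],
    [0,0,0,0],
    [0,0,0,0],
    [0,0,0,0],
    [0,0,0,0],
  ],
  hand=5.0,
  squeeze=40,
)

```text
t: 3.9
tcp_pos: [0.4465, -0.0216, 0.0358]
ee_rot: [2.441, 1.974, 0.001]
force: [-2.0, -0.5, 7.7]
finger_gap: 0.695
gripper_force: 41.6
```

Request:
step_arm(
  increments=[
    [0,0,0,0],
    [0,0,0,0],
    [0,0,0,0],
    [0,0,0,0],
    [0,0,0,0],
  ],
)

```text
t: 4.32
tcp_pos: [0.4465, -0.0216, 0.0358]
ee_rot: [2.441, 1.974, 0.001]
force: [-2.4, -0.1, 7.3]
finger_gap: 0.697
gripper_force: 41.6
```

```bash
python3 st.py
```

```text
t 4.32 pos [ 0.4465 -0.0216  0.0358] xdir 77.94 tilt 0.13 F [-2.39 -0.08  7.33] gap 0.697 gf 41.63191616535187 q [ 0.41  0.47 -0.58  2.16  0.44  0.62 -0.69]
tin1 tool cm [-0.06 -0.1   0.18]
tin2 tool cm [-13.5    7.13   0.2 ]
tin3 tool cm [-23.69  16.38   0.23]
left tool cm [40.38 -1.32  0.15]
right tool cm [26.79 -1.28  0.16]
```

Request:
step_arm(
  increments=[
    [0,0,-0.5,0],
    [0,0,-1,0],
    [0,0,-1.5,0],
    [0,0,-1,0],
    [0,0,0,0],
  ],
)

```text
t: 4.73
tcp_pos: [0.447, -0.0213, 0.0766]
ee_rot: [2.44, 1.975, 0.004]
force: [0.5, 0.0, -4.5]
finger_gap: 0.697
gripper_force: 44.6
```

Request:
step_arm(
  increments=[
    [0,0,0,0],
    [0,0,0,0],
    [0,0,0,0],
  ],
)

```text
t: 4.98
tcp_pos: [0.4452, -0.0213, 0.0738]
ee_rot: [-2.442, -1.976, 0.001]
force: [-0.5, 0.3, -5.0]
finger_gap: 0.694
gripper_force: 44.6
```

Request:
step_arm(
  increments=[
    [0,0,0,0],
  ],
)

```text
t: 5.07
tcp_pos: [0.4453, -0.0212, 0.0737]
ee_rot: [-2.441, -1.976, 0.001]
force: [-0.7, 0.5, -5.4]
finger_gap: 0.693
gripper_force: 44.6
```

Request:
step_arm(
  increments=[
    [0,0,0,0],
  ],
)

```text
t: 5.15
tcp_pos: [0.4454, -0.0211, 0.0738]
ee_rot: [-2.441, -1.976, 0.001]
force: [0.9, 0.3, -4.7]
finger_gap: 0.692
gripper_force: 44.6
```

Request:
step_arm(
  increments=[
    [0,0,0,0],
  ],
)

```text
t: 5.23
tcp_pos: [0.4455, -0.0211, 0.0739]
ee_rot: [-2.441, -1.976, 0.001]
force: [0.7, -0.6, -5.3]
finger_gap: 0.693
gripper_force: 44.6
```

Request:
step_arm(
  increments=[
    [0,0,0,0],
  ],
)

```text
t: 5.32
tcp_pos: [0.4456, -0.0211, 0.0741]
ee_rot: [-2.441, -1.977, 0.0]
force: [0.3, -0.5, -5.9]
finger_gap: 0.696
gripper_force: 44.6
```

Tin1 reads about 5.2 N (0.53 kg), so it is probably the heavy one. I'll set it back down and check against the next tin.

Request:
step_arm(
  increments=[
    [0,0,1,0],
    [0,0,1,0],
    [0,0,0.8,0],
    [0,0,0.5,0],
    [0,0,0.3,0],
  ],
)

```text
t: 5.73
tcp_pos: [0.445, -0.0211, 0.037]
ee_rot: [-2.441, -1.976, 0.002]
force: [1.0, -0.6, -4.6]
finger_gap: 0.691
gripper_force: 44.6
```

Request:
step_arm(
  increments=[
    [0,0,0,0],
    [0,0,0,0],
  ],
)

```text
t: 5.9
tcp_pos: [0.4456, -0.021, 0.0381]
ee_rot: [-2.441, -1.977, 0.0]
force: [0.6, 0.3, -5.2]
finger_gap: 0.695
gripper_force: 44.6
```

Request:
step_arm(
  increments=[
    [0,0,0.15,0],
    [0,0,0.1,0],
    [0,0,0,0],
    [0,0,0,0],
  ],
)

```text
t: 6.23
tcp_pos: [0.4458, -0.0213, 0.0359]
ee_rot: [2.442, 1.976, 0.0]
force: [0.2, 0.1, -5.4]
finger_gap: 0.692
gripper_force: 44.9
```

Request:
step_arm(
  increments=[
    [0,0,0.1,0],
    [0,0,0.1,0],
    [0,0,0,0],
    [0,0,0,0],
  ],
)

```text
t: 6.57
tcp_pos: [0.4458, -0.0213, 0.0357]
ee_rot: [2.44, 1.975, -0.001]
force: [-9.3, -0.4, 27.9]
finger_gap: 0.691
gripper_force: 47.9
```

Request:
step_arm(
  increments=[
    [0,0,-0.15,0],
    [0,0,0,0],
    [0,0,0,0],
  ],
)

```text
t: 6.82
tcp_pos: [0.4461, -0.0213, 0.0358]
ee_rot: [2.441, 1.976, 0.001]
force: [-3.6, 0.3, 8.6]
finger_gap: 0.694
gripper_force: 45.7
```

Request:
step_arm(
  increments=[
    [0,0,0,0],
    [0,0,0,0],
    [0,0,0,0],
    [0,0,0,0],
  ],
  hand=8.54,
)

```text
t: 7.15
tcp_pos: [0.4458, -0.0212, 0.0352]
ee_rot: [-2.442, -1.976, -0.0]
force: [0.1, 0.0, -0.7]
finger_gap: 1.001
gripper_force: 0.0
```

Request:
step_arm(
  increments=[
    [0,0,-2,0],
    [0,0,-3,0],
    [0,0,-3,0],
    [0,0,-3,0],
    [0,0,-1,0],
  ],
)

```text
t: 7.57
tcp_pos: [0.4475, -0.0208, 0.1588]
ee_rot: [2.439, 1.975, 0.005]
force: [1.9, -0.0, 0.4]
finger_gap: 1.001
gripper_force: 0.0
```

Request:
step_arm(
  increments=[
    [-3.5,1.8,0,0],
    [-3.5,1.8,0,0],
    [-3.5,1.8,0,0],
    [-3,1.8,0,0],
    [0,0,0,0],
  ],
)

```text
t: 7.98
tcp_pos: [0.4888, -0.1762, 0.1545]
ee_rot: [2.449, 1.964, -0.002]
force: [0.3, -0.2, -0.0]
finger_gap: 0.998
gripper_force: 0.0
```

```bash
sleep 0; python3 st.py; python3 w.py w2.png
```

```text
t 7.98 pos [ 0.4888 -0.1762  0.1545] xdir 77.47 tilt 0.15 F [ 0.32 -0.21 -0.03] gap 0.998 gf 0.0 q [ 0.74  0.39 -0.62  1.91  0.28  0.93 -0.22]
tin1 tool cm [14.14 -7.59 12.01]
tin2 tool cm [ 0.76 -0.26 12.05]
tin3 tool cm [-9.35  9.08 12.08]
left tool cm [54.57 -9.14 11.91]
right tool cm [40.97 -8.99 11.94]
lid [ 0.4883 -0.1678] 0.029898004606366158 (271, 192, 98, 94)
lid [ 0.4439 -0.0295] 0.027948370203375816 (114, 0, 114, 48)
```

Request:
step_arm(
  increments=[
    [0.5,-0.2,2,0],
    [0,0,3,0],
    [0,0,3,0],
    [0,0,2,0],
    [0,0,1.8,0],
  ],
)

```text
t: 8.45
tcp_pos: [0.486, -0.1615, 0.0353]
ee_rot: [-2.439, -1.977, 0.001]
force: [0.3, -0.1, 0.1]
finger_gap: 0.998
gripper_force: 0.0
```

Request:
step_arm(
  increments=[
    [0,0,0,0],
    [0,0,0,0],
  ],
)

```text
t: 8.62
tcp_pos: [0.4863, -0.1616, 0.0366]
ee_rot: [-2.439, -1.977, 0.001]
force: [-0.7, -0.5, -0.0]
finger_gap: 1.0
gripper_force: 0.0
```

```bash
python3 st.py
```

```text
t 8.62 pos [ 0.4863 -0.1616  0.0366] xdir 78.05 tilt 0.15 F [-0.68 -0.47 -0.  ] gap 1.0 gf 0.0 q [ 0.64  0.55 -0.53  2.01  0.42  0.7  -0.37]
tin1 tool cm [12.81 -6.89  0.29]
tin2 tool cm [-0.64  0.31  0.26]
tin3 tool cm [-10.85   9.54   0.23]
left tool cm [53.25 -8.03  0.33]
right tool cm [39.66 -8.01  0.32]
```

Request:
step_arm(
  increments=[
    [-0.6,0.3,0,0],
    [0,0,0,0],
    [0,0,0,0],
  ],
)

```text
t: 8.87
tcp_pos: [0.4896, -0.1703, 0.0385]
ee_rot: [2.441, 1.974, 0.002]
force: [0.0, -0.5, 0.3]
finger_gap: 1.0
gripper_force: 0.0
```

Request:
step_arm(
  increments=[
    [0,0,0,0],
    [0,0,0,0],
    [0,0,0,0],
    [0,0,0,0],
    [0,0,0,0],
  ],
  hand=5.0,
  squeeze=40,
)

```text
t: 9.28
tcp_pos: [0.489, -0.1696, 0.038]
ee_rot: [2.441, 1.976, 0.0]
force: [-1.3, 0.1, 5.6]
finger_gap: 0.693
gripper_force: 42.1
```

Request:
step_arm(
  increments=[
    [0,0,-0.5,0],
    [0,0,-1,0],
    [0,0,-1.5,0],
    [0,0,-1,0],
    [0,0,0,0],
  ],
)

```text
t: 9.7
tcp_pos: [0.4902, -0.1697, 0.0798]
ee_rot: [2.439, 1.974, 0.003]
force: [-0.2, -0.9, -1.7]
finger_gap: 0.693
gripper_force: 43.3
```

Request:
step_arm(
  increments=[
    [0,0,0,0],
    [0,0,0,0],
    [0,0,0,0],
  ],
)

```text
t: 9.95
tcp_pos: [0.4883, -0.1694, 0.0767]
ee_rot: [-2.441, -1.976, 0.001]
force: [0.4, 0.1, -1.1]
finger_gap: 0.699
gripper_force: 43.3
```

Request:
step_arm(
  increments=[
    [0,0,0,0],
  ],
)

```text
t: 10.03
tcp_pos: [0.4883, -0.1693, 0.0767]
ee_rot: [-2.441, -1.976, 0.001]
force: [0.2, -0.2, -1.7]
finger_gap: 0.691
gripper_force: 43.3
```

Request:
step_arm(
  increments=[
    [0,0,0,0],
  ],
)

```text
t: 10.12
tcp_pos: [0.4884, -0.1693, 0.0768]
ee_rot: [-2.441, -1.976, 0.001]
force: [-0.2, -0.4, -0.9]
finger_gap: 0.69
gripper_force: 43.3
```

Request:
step_arm(
  increments=[
    [0,0,0,0],
  ],
)

```text
t: 10.2
tcp_pos: [0.4886, -0.1693, 0.0769]
ee_rot: [-2.441, -1.976, 0.0]
force: [-0.1, -0.1, -0.4]
finger_gap: 0.694
gripper_force: 43.3
```

```bash
python3 st.py
```

```text
t 10.2 pos [ 0.4886 -0.1693  0.0769] xdir 77.98 tilt 0.04 F [-0.07 -0.08 -0.45] gap 0.694 gf 43.30541968345642 q [ 0.69  0.49 -0.57  1.98  0.37  0.78 -0.31]
tin1 tool cm [13.51 -7.29  4.3 ]
tin2 tool cm [ 0.07 -0.07  4.29]
tin3 tool cm [-10.13   9.18   4.28]
left tool cm [53.95 -8.48  4.31]
right tool cm [40.36 -8.44  4.3 ]
```

Tin2 weighs about 1 N, so it is light. That makes tin1 heavy and tin3 light. Carrying tin2 to caddy_left.

Request:
step_arm(
  increments=[
    [0,0,-2,0],
    [0,0,-3.5,0],
    [0,0,-3.5,0],
    [0,0,-3.5,0],
    [0,0,-2,0],
  ],
)

```text
t: 10.62
tcp_pos: [0.4899, -0.1693, 0.2259]
ee_rot: [2.439, 1.975, 0.003]
force: [0.4, -0.5, -0.3]
finger_gap: 0.692
gripper_force: 43.7
```

Request:
step_arm(
  increments=[
    [2.5,-0.4,0,0],
    [3.5,-0.55,0,0],
    [3.5,-0.55,0,0],
    [3.5,-0.55,0,0],
    [3.5,-0.55,0,0],
  ],
)

```text
t: 11.03
tcp_pos: [0.4974, -0.0012, 0.2223]
ee_rot: [2.442, 1.976, -0.0]
force: [1.1, -0.8, -1.2]
finger_gap: 0.693
gripper_force: 43.7
```

Request:
step_arm(
  increments=[
    [3.5,-0.55,0,0],
    [3.5,-0.55,0,0],
    [3.5,-0.55,0,0],
    [3.5,-0.55,0,0],
    [3.5,-0.55,0,0],
  ],
)

```text
t: 11.45
tcp_pos: [0.507, 0.1758, 0.2222]
ee_rot: [2.442, 1.976, -0.0]
force: [0.8, -0.9, -1.2]
finger_gap: 0.702
gripper_force: 43.7
```

Request:
step_arm(
  increments=[
    [3.5,-0.55,0,0],
    [3.5,-0.55,0,0],
    [3.5,-0.55,0,0],
    [3.5,-0.55,0,0],
    [3.5,-0.55,0,0],
  ],
)

```text
t: 11.87
tcp_pos: [0.5166, 0.3527, 0.2218]
ee_rot: [2.442, 1.976, -0.001]
force: [0.8, 0.1, -0.4]
finger_gap: 0.695
gripper_force: 43.7
```

Request:
step_arm(
  increments=[
    [1.5,-0.4,0,0],
    [0,0,0,0],
    [0,0,0,0],
    [0,0,0,0],
    [0,0,0,0],
  ],
)

```text
t: 12.28
tcp_pos: [0.5167, 0.365, 0.222]
ee_rot: [2.443, 1.974, -0.001]
force: [0.4, -1.1, -0.8]
finger_gap: 0.692
gripper_force: 43.7
```

```bash
python3 st.py
python3 - <<'E'
from h import *
s=telemetry.observe(); f=grab_frame('wrist'); save(f,'w3.png')
g=grab_frame('top'); save(g,'t3.png')
E
```

```text
t 12.28 pos [0.5167 0.365  0.222 ] xdir 77.87 tilt 0.07 F [ 0.37 -1.1  -0.77] gap 0.692 gf 43.7080192565918 q [-0.18  0.54 -0.75  1.55  0.39  1.21 -1.22]
tin1 tool cm [-39.31   1.16  18.85]
tin2 tool cm [-52.73   8.4   18.87]
tin3 tool cm [-62.91  17.67  18.89]
left tool cm [ 1.13 -0.11 18.8 ]
right tool cm [-12.46  -0.05  18.82]
```

View pics/w3.png

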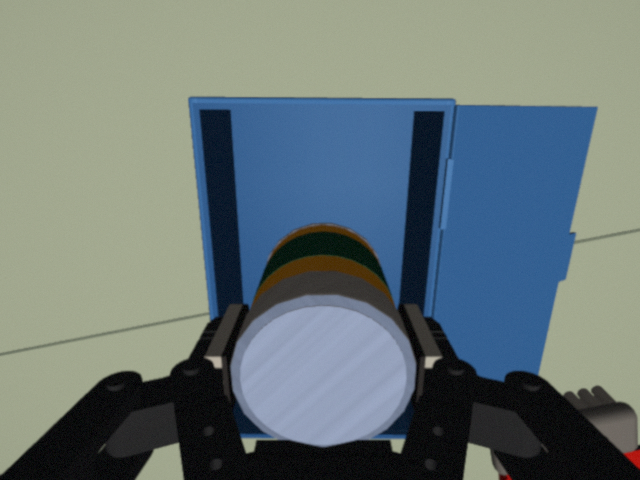

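The wrist view shows the tin held upright over the caddy. The rim's far outer corners are at px (190,98) and (455,100), the inner corners at (201,109) and (444,111), and the tool is aligned. Next I compute the caddy frame from these.

Run:
```python
from h import *
s=telemetry.observe(); f=grab_frame('wrist')
M=R.from_rotvec(s['ee_rot']).as_matrix()
P=onplane(f,[(190,98),(455,100),(201,109),(444,111),(212,315),(434,315)],.095,s)
print(P.round(4)); print(((P-s['tcp_pos'])@M*100).round(2))
print(np.linalg.norm(P[0]-P[1]),np.linalg.norm(P[2]-P[3]),np.degrees(np.arctan2(*(P[1]-P[0])[[1,0]])))
x=np.array([np.cos(np.radians(-12)),np.sin(np.radians(-12))]);u=np.array([-x[1],x[0]])
c=(P[0]+P[1])[:2]/2-u*.144; print('centre',c,'left',c+u*.068,'right',c-u*.068)
fl=depthpts(f,[(320,150),(300,170),(340,180)],s); print('floor',fl.round(4))
```

```text
[[0.4501 0.4712 0.095 ]
 [0.6196 0.4334 0.095 ]
 [0.455  0.4632 0.095 ]
 [0.6118 0.4281 0.095 ]
 [0.4158 0.3142 0.095 ]
 [0.587  0.2774 0.095 ]]
[[ 8.98 -8.75 12.73]
 [ 8.85  8.61 12.74]
 [ 8.3  -8.1  12.73]
 [ 8.17  7.96 12.74]
 [-7.09 -8.8  12.74]
 [-7.09  8.71 12.75]]
0.17363177922687262 0.16064285034197728 -12.566847876819558
centre [0.50493281 0.31146527] left [0.51907081 0.37797931] right [0.49079482 0.24495123]
floor [[0.5237 0.4122 0.0047]
 [0.5016 0.3983 0.0039]
 [0.5361 0.3814 0.0042]]
```

Request:
step_arm(
  increments=[
    [1.3,0,2,0],
    [0,0,3.5,0],
    [0,0,3.5,0],
    [0,0,3,0],
    [0,0,2,0],
  ],
)

```text
t: 12.85
tcp_pos: [0.5182, 0.3774, 0.0792]
ee_rot: [2.443, 1.975, -0.005]
force: [0.1, -0.9, -1.6]
finger_gap: 0.7
gripper_force: 43.7
```

Request:
step_arm(
  increments=[
    [0,0,1,0],
    [0,0,1,0],
    [0,0,0.8,0],
    [0,0,0,0],
    [0,0,0,0],
  ],
)

```text
t: 13.27
tcp_pos: [0.5192, 0.3796, 0.055]
ee_rot: [2.442, 1.976, 0.002]
force: [-0.5, -0.2, -0.6]
finger_gap: 0.696
gripper_force: 43.7
```

```bash
python3 st.py
```

```text
t 13.27 pos [0.5192 0.3796 0.055 ] xdir 77.96 tilt 0.06 F [-0.51 -0.24 -0.64] gap 0.696 gf 43.70706796646118 q [-0.26  0.73 -0.66  1.67  0.53  0.93 -1.34]
tin1 tool cm [-40.82   1.16   2.07]
tin2 tool cm [-54.26   8.38   2.07]
tin3 tool cm [-64.45  17.63   2.07]
left tool cm [-0.38 -0.04  2.1 ]
right tool cm [-13.97  -0.     2.09]
```

Request:
step_arm(
  increments=[
    [0,0,0.4,0],
    [0,0,0.4,0],
    [0,0,0.2,0],
    [0,0,0,0],
    [0,0,0,0],
  ],
)

```text
t: 13.68
tcp_pos: [0.5187, 0.3793, 0.0443]
ee_rot: [2.442, 1.977, -0.0]
force: [-0.4, 0.4, -1.4]
finger_gap: 0.688
gripper_force: 43.7
```

Request:
step_arm(
  increments=[
    [0,0,0.1,0],
    [0,0,0,0],
  ],
)

```text
t: 13.85
tcp_pos: [0.5188, 0.3794, 0.0433]
ee_rot: [-2.442, -1.977, -0.0]
force: [-0.0, -0.9, -1.8]
finger_gap: 0.693
gripper_force: 43.7
```

Request:
step_arm(
  increments=[
    [0,0,0.1,0],
    [0,0,0,0],
  ],
)

```text
t: 14.02
tcp_pos: [0.5188, 0.3793, 0.0422]
ee_rot: [2.442, 1.977, -0.0]
force: [0.3, 0.7, -1.1]
finger_gap: 0.69
gripper_force: 43.7
```

Request:
step_arm(
  increments=[
    [0,0,0.08,0],
    [0,0,0,0],
  ],
)

```text
t: 14.18
tcp_pos: [0.5188, 0.3793, 0.0421]
ee_rot: [2.442, 1.976, 0.0]
force: [-1.6, -2.2, 4.9]
finger_gap: 0.696
gripper_force: 44.3
```

Request:
step_arm(
  increments=[
    [0,0,0.05,0],
    [0,0,0,0],
  ],
)

```text
t: 14.35
tcp_pos: [0.5188, 0.3793, 0.0421]
ee_rot: [2.442, 1.976, 0.0]
force: [-2.6, -2.6, 8.3]
finger_gap: 0.689
gripper_force: 44.7
```

Request:
step_arm(
  increments=[
    [0,0,0,0],
    [0,0,0,0],
    [0,0,0,0],
    [0,0,0,0],
  ],
  hand=8.54,
)

```text
t: 14.68
tcp_pos: [0.5188, 0.3794, 0.0409]
ee_rot: [-2.442, -1.976, -0.0]
force: [0.2, -0.6, -0.1]
finger_gap: 1.001
gripper_force: 0.0
```

Request:
step_arm(
  increments=[
    [0,0,-2,0],
    [0,0,-3.5,0],
    [0,0,-4,0],
    [0,0,-4,0],
    [0,0,-3,0],
  ],
)

```text
t: 15.1
tcp_pos: [0.519, 0.3801, 0.2093]
ee_rot: [-2.441, -1.977, -0.004]
force: [-0.1, 1.0, 0.3]
finger_gap: 1.005
gripper_force: 0.0
```

Request:
step_arm(
  increments=[
    [-3.5,1,0,0],
    [-3.9,1,0,0],
    [-3.9,1,0,0],
    [-3.9,1,0,0],
    [-3.9,1,0,0],
  ],
)

```text
t: 15.52
tcp_pos: [0.5276, 0.1803, 0.2059]
ee_rot: [2.441, 1.977, 0.0]
force: [0.8, -0.0, -0.8]
finger_gap: 1.0
gripper_force: 0.0
```

Request:
step_arm(
  increments=[
    [-3.9,1,0,0],
    [-3.9,1,0,0],
    [-3.9,1,0,0],
    [-3.9,1,0,0],
    [-3.9,1,0,0],
  ],
)

```text
t: 15.93
tcp_pos: [0.5359, -0.021, 0.2062]
ee_rot: [2.442, 1.976, 0.0]
force: [0.7, -0.5, 0.2]
finger_gap: 0.997
gripper_force: 0.0
```

Request:
step_arm(
  increments=[
    [-3.9,1,0,0],
    [-3.9,1,0,0],
    [-3.9,1,0,0],
    [-3.9,1,0,0],
    [-3.9,1,0,0],
  ],
)

```text
t: 16.35
tcp_pos: [0.5441, -0.2223, 0.2061]
ee_rot: [2.442, 1.976, 0.0]
force: [1.1, 0.3, 0.3]
finger_gap: 1.002
gripper_force: 0.0
```

Request:
step_arm(
  increments=[
    [-3,1,0,0],
    [-1.5,1,0,0],
    [0,0,0,0],
    [0,0,0,0],
    [0,0,0,0],
  ],
)

```text
t: 16.77
tcp_pos: [0.5547, -0.2669, 0.2058]
ee_rot: [-2.44, -1.978, -0.001]
force: [0.2, 0.1, -0.9]
finger_gap: 1.002
gripper_force: 0.0
```

```bash
python3 st.py; python3 w.py w4.png
python3 - <<'E'
from h import *
g=grab_frame('top'); save(g,'t4.png')
E
```

```text
t 16.77 pos [ 0.5547 -0.2669  0.2058] xdir 78.05 tilt 0.06 F [ 0.18  0.14 -0.88] gap 1.002 gf 0.0 q [ 0.83  0.5  -0.65  1.62  0.32  1.14 -0.11]
tin1 tool cm [ 21.68 -15.75  17.21]
tin2 tool cm [ 8.23 -8.55 17.19]
tin3 tool cm [-1.98  0.68 17.18]
left tool cm [ 62.12 -16.89  17.25]
right tool cm [ 48.53 -16.88  17.24]
lid [ 0.5572 -0.287 ] 0.029916562139987946 (293, 215, 80, 75)
```

View pics/t4.png

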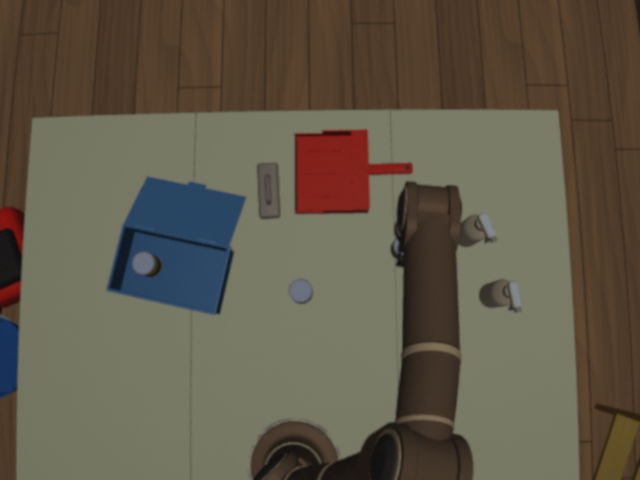

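The top view shows tin2 standing in the caddy at px (146,264), tin1 in its old place (301,291), and the sprays undisturbed. Next is tin3.

Request:
step_arm(
  increments=[
    [-2,0.65,0,0],
    [0,0,2,0],
    [0,0,3.5,0],
    [0,0,3.5,0],
    [0,0,3,0],
  ],
)

```text
t: 17.28
tcp_pos: [0.5566, -0.2879, 0.0847]
ee_rot: [2.44, 1.979, 0.0]
force: [0.3, 0.5, -0.1]
finger_gap: 1.001
gripper_force: 0.0
```

Request:
step_arm(
  increments=[
    [0,0,2,0],
    [0,0,1.5,0],
    [0,0,1,0],
    [0,0,0.3,0],
    [0,0,0,0],
  ],
)

```text
t: 17.7
tcp_pos: [0.5568, -0.2885, 0.0378]
ee_rot: [-2.44, -1.977, 0.0]
force: [-0.2, -0.7, -0.2]
finger_gap: 0.998
gripper_force: 0.0
```

```bash
python3 st.py
```

```text
t 17.7 pos [ 0.5568 -0.2885  0.0378] xdir 78.04 tilt 0.04 F [-0.17 -0.75 -0.2 ] gap 0.998 gf 0.0 q [ 0.78  0.7  -0.55  1.72  0.46  0.85 -0.18]
tin1 tool cm [ 23.76 -16.43   0.4 ]
tin2 tool cm [10.31 -9.22  0.39]
tin3 tool cm [0.1  0.02 0.38]
left tool cm [ 64.2  -17.57   0.41]
right tool cm [ 50.61 -17.56   0.41]
```

Request:
step_arm(
  increments=[
    [0,0,0,0],
    [0,0,0,0],
    [0,0,0,0],
    [0,0,0,0],
    [0,0,0,0],
  ],
  hand=5.0,
  squeeze=40,
)

```text
t: 18.12
tcp_pos: [0.5578, -0.2895, 0.0396]
ee_rot: [2.44, 1.975, 0.002]
force: [-0.0, 0.6, 7.0]
finger_gap: 0.693
gripper_force: 43.5
```

Request:
step_arm(
  increments=[
    [0,0,-0.5,0],
    [0,0,-1,0],
    [0,0,-1.5,0],
    [0,0,-1,0],
    [0,0,0,0],
  ],
)

```text
t: 18.53
tcp_pos: [0.5583, -0.2898, 0.081]
ee_rot: [2.439, 1.974, 0.003]
force: [0.6, -0.1, 0.7]
finger_gap: 0.689
gripper_force: 43.2
```

Request:
step_arm(
  increments=[
    [0,0,0,0],
    [0,0,0,0],
    [0,0,0,0],
  ],
)

```text
t: 18.78
tcp_pos: [0.5562, -0.2892, 0.0773]
ee_rot: [-2.441, -1.976, 0.001]
force: [-0.3, -0.5, -1.2]
finger_gap: 0.687
gripper_force: 43.2
```

Request:
step_arm(
  increments=[
    [0,0,0,0],
  ],
)

```text
t: 18.87
tcp_pos: [0.5563, -0.2891, 0.0773]
ee_rot: [-2.441, -1.976, 0.001]
force: [-0.1, 0.8, -1.3]
finger_gap: 0.693
gripper_force: 43.2
```

Request:
step_arm(
  increments=[
    [0,0,0,0],
  ],
)

```text
t: 18.95
tcp_pos: [0.5565, -0.2891, 0.0774]
ee_rot: [-2.441, -1.976, 0.001]
force: [-0.1, 0.4, -1.0]
finger_gap: 0.693
gripper_force: 43.2
```

Tin3 is light as well, about 1.1 N. Taking it to caddy_right.

Request:
step_arm(
  increments=[
    [0,0,-2,0],
    [0,0,-3.5,0],
    [0,0,-3.5,0],
    [0,0,-3.5,0],
    [0,0,-2,0],
  ],
)

```text
t: 19.37
tcp_pos: [0.558, -0.2893, 0.2268]
ee_rot: [2.439, 1.975, 0.003]
force: [1.0, 0.4, -1.1]
finger_gap: 0.69
gripper_force: 43.5
```

Request:
step_arm(
  increments=[
    [2.5,-1,0,0],
    [3.6,-1.25,0,0],
    [3.6,-1.25,0,0],
    [3.6,-1.25,0,0],
    [3.6,-1.25,0,0],
  ],
)

```text
t: 19.78
tcp_pos: [0.5327, -0.1098, 0.2228]
ee_rot: [-2.442, -1.976, 0.0]
force: [1.7, 1.0, -0.5]
finger_gap: 0.69
gripper_force: 43.5
```

Request:
step_arm(
  increments=[
    [3.6,-1.25,0,0],
    [3.6,-1.25,0,0],
    [3.6,-1.25,0,0],
    [3.6,-1.25,0,0],
    [3.6,-1.25,0,0],
  ],
)

```text
t: 20.2
tcp_pos: [0.5091, 0.0793, 0.223]
ee_rot: [2.442, 1.976, -0.0]
force: [1.3, 0.2, -0.1]
finger_gap: 0.694
gripper_force: 43.5
```

Request:
step_arm(
  increments=[
    [3.6,-1.25,0,0],
    [3.6,-1.25,0,0],
    [3.6,-1.25,0,0],
    [3,-1.25,0,0],
    [2,-0.6,0,0],
  ],
)

```text
t: 20.62
tcp_pos: [0.486, 0.2479, 0.2231]
ee_rot: [-2.437, -1.98, -0.001]
force: [-0.3, 0.0, -0.5]
finger_gap: 0.695
gripper_force: 43.5
```

Request:
step_arm(
  increments=[
    [0,0,0,0],
    [0,0,0,0],
    [0,0,0,0],
    [0,0,0,0],
  ],
)

```text
t: 20.95
tcp_pos: [0.4883, 0.2423, 0.2227]
ee_rot: [2.443, 1.974, -0.001]
force: [0.5, 0.9, -0.8]
finger_gap: 0.696
gripper_force: 43.5
```

```bash
python3 st.py; python3 w.py w5.png
```

```text
t 20.95 pos [0.4883 0.2423 0.2227] xdir 77.86 tilt 0.06 F [ 0.55  0.91 -0.82] gap 0.696 gf 43.49471926689148 q [ 0.08  0.4  -0.82  1.76  0.32  1.12 -1.05]
tin1 tool cm [-26.72   1.37  18.89]
tin2 tool cm [-40.15   8.61  18.91]
tin3 tool cm [-50.32  17.88  18.92]
left tool cm [13.72  0.1  18.85]
right tool cm [ 0.13  0.16 18.87]
lid [0.4584 0.1058] 0.08282829821109772 (231, 289, 185, 157)
lid [0.5178 0.3764] 0.03197701275348663 (278, 0, 94, 75)
```

View pics/w5.png

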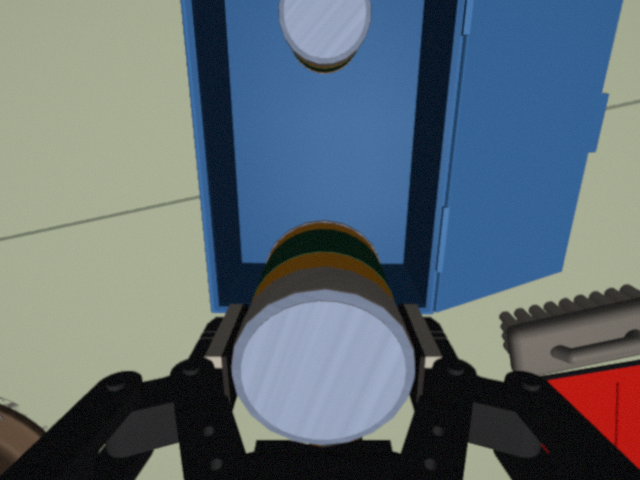

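The wrist view shows tin2 upright at px (324,20) and tin3 held above the near end. The near rim is at row 312 (about 7 cm from the TCP), so I shift 0.4 cm inward and lower.

Request:
step_arm(
  increments=[
    [0.4,0,2,0],
    [0,0,3.5,0],
    [0,0,3.5,0],
    [0,0,3,0],
    [0,0,2,0],
  ],
)

```text
t: 21.42
tcp_pos: [0.4881, 0.2454, 0.0801]
ee_rot: [-2.444, -1.974, 0.005]
force: [1.1, -1.2, -1.3]
finger_gap: 0.691
gripper_force: 43.5
```

Request:
step_arm(
  increments=[
    [0,0,1,0],
    [0,0,1,0],
    [0,0,0.8,0],
    [0,0,0,0],
    [0,0,0,0],
  ],
)

```text
t: 21.83
tcp_pos: [0.4891, 0.2478, 0.0556]
ee_rot: [2.442, 1.976, 0.001]
force: [-0.4, 0.3, -2.1]
finger_gap: 0.692
gripper_force: 43.5
```

Request:
step_arm(
  increments=[
    [0,0,0.4,0],
    [0,0,0.3,0],
    [0,0,0.1,0],
    [0,0,0,0],
    [0,0,0,0],
  ],
)

```text
t: 22.25
tcp_pos: [0.4887, 0.2478, 0.0471]
ee_rot: [2.442, 1.976, 0.0]
force: [0.2, -0.1, -1.1]
finger_gap: 0.69
gripper_force: 43.5
```

```bash
python3 st.py
```

```text
t 22.25 pos [0.4887 0.2478 0.0471] xdir 77.97 tilt 0.01 F [ 0.15 -0.08 -1.12] gap 0.69 gf 43.49475681781769 q [-0.04  0.62 -0.69  1.91  0.54  0.8  -1.24]
tin1 tool cm [-27.29   1.38   1.31]
tin2 tool cm [-40.73   8.6    1.31]
tin3 tool cm [-50.93  17.85   1.31]
left tool cm [13.15  0.19  1.31]
right tool cm [-0.44  0.22  1.31]
```

Request:
step_arm(
  increments=[
    [0,0,0.15,0],
    [0,0,0.1,0],
    [0,0,0,0],
  ],
)

```text
t: 22.5
tcp_pos: [0.4886, 0.2476, 0.0443]
ee_rot: [2.442, 1.976, -0.0]
force: [-0.1, 0.5, -1.0]
finger_gap: 0.692
gripper_force: 43.5
```

Request:
step_arm(
  increments=[
    [0,0,0.08,0],
    [0,0,0,0],
  ],
)

```text
t: 22.67
tcp_pos: [0.4887, 0.2478, 0.0436]
ee_rot: [-2.442, -1.977, -0.0]
force: [0.3, -0.1, -0.4]
finger_gap: 0.696
gripper_force: 43.8
```

Request:
step_arm(
  increments=[
    [0,0,0.08,0],
    [0,0,0,0],
  ],
)

```text
t: 22.83
tcp_pos: [0.4887, 0.2478, 0.0436]
ee_rot: [2.441, 1.976, 0.0]
force: [-2.5, -2.3, 6.7]
finger_gap: 0.696
gripper_force: 44.3
```

Request:
step_arm(
  increments=[
    [0,0,0,0],
    [0,0,0,0],
    [0,0,0,0],
    [0,0,0,0],
  ],
  hand=8.54,
)

```text
t: 23.17
tcp_pos: [0.4887, 0.2477, 0.0428]
ee_rot: [-2.442, -1.976, 0.0]
force: [0.1, -0.2, 0.0]
finger_gap: 0.999
gripper_force: 0.0
```

Request:
step_arm(
  increments=[
    [0,0,-2,0],
    [0,0,-3,0],
    [0,0,-3.5,0],
    [0,0,-3.5,0],
    [0,0,-2,0],
  ],
)

```text
t: 23.58
tcp_pos: [0.4894, 0.2488, 0.1864]
ee_rot: [2.441, 1.977, 0.005]
force: [1.7, 1.2, 0.2]
finger_gap: 0.993
gripper_force: 0.0
```

Request:
step_arm(
  increments=[
    [-3,0.2,0,0],
    [-3.5,0.2,0,0],
    [-3.5,0.2,0,0],
    [-3.5,0.2,0,0],
    [-3.5,0.2,0,0],
  ],
)

```text
t: 24.0
tcp_pos: [0.4625, 0.0779, 0.1829]
ee_rot: [2.441, 1.977, 0.0]
force: [0.8, -1.0, 0.1]
finger_gap: 1.001
gripper_force: 0.0
```

Request:
step_arm(
  increments=[
    [-3.5,0.2,0,0],
    [-3.5,0.2,0,0],
    [-2,0,0,0],
    [0,0,0,0],
    [0,0,0,0],
  ],
)

```text
t: 24.42
tcp_pos: [0.4481, -0.0106, 0.1829]
ee_rot: [2.445, 1.973, -0.0]
force: [0.3, -0.1, -0.1]
finger_gap: 0.996
gripper_force: 0.0
```

```bash
python3 st.py; python3 w.py w6.png
python3 - <<'E'
from h import *
g=grab_frame('top'); save(g,'t6.png')
E
```

```text
t 24.42 pos [ 0.4481 -0.0106  0.1829] xdir 77.8 tilt 0.02 F [ 0.31 -0.14 -0.13] gap 0.996 gf 0.0 q [ 0.61  0.26 -0.8   2.02  0.23  0.95 -0.52]
tin1 tool cm [-1.17 -0.02 14.89]
tin2 tool cm [-14.59   7.24  14.9 ]
tin3 tool cm [-24.76  16.51  14.91]
left tool cm [39.27 -1.34 14.88]
right tool cm [25.67 -1.26 14.88]
lid [ 0.4456 -0.0207] 0.029853202402591705 (280, 212, 87, 80)
```

View pics/t6.png

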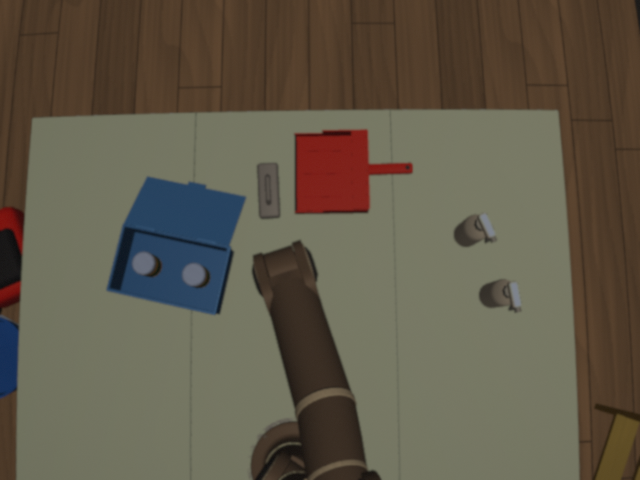

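The top view shows both light tins standing side by side in the caddy at px (146,264) and (195,275), with the bystanders unmoved. Next I pick up tin1.

Request:
step_arm(
  increments=[
    [-1.1,0,0,0],
    [0,0,2,0],
    [0,0,3.5,0],
    [0,0,3.5,0],
    [0,0,2,0],
  ],
)

```text
t: 24.93
tcp_pos: [0.4449, -0.0186, 0.0703]
ee_rot: [-2.438, -1.978, 0.001]
force: [-0.2, -1.0, -0.9]
finger_gap: 1.003
gripper_force: 0.0
```

Request:
step_arm(
  increments=[
    [0,0,1.5,0],
    [0,0,1.2,0],
    [0,0,0.8,0],
    [0,0,0,0],
    [0,0,0,0],
  ],
)

```text
t: 25.35
tcp_pos: [0.4461, -0.0191, 0.0379]
ee_rot: [-2.44, -1.978, -0.0]
force: [-0.1, -0.1, -1.0]
finger_gap: 1.0
gripper_force: 0.0
```

```bash
python3 st.py
```

```text
t 25.35 pos [ 0.4461 -0.0191  0.0379] xdir 78.08 tilt 0.04 F [-0.12 -0.09 -1.  ] gap 1.0 gf 0.0 q [ 0.46  0.49 -0.65  2.16  0.49  0.64 -0.74]
tin1 tool cm [-0.3  -0.01  0.39]
tin2 tool cm [-13.75   7.19   0.38]
tin3 tool cm [-23.97  16.42   0.37]
left tool cm [40.14 -1.12  0.41]
right tool cm [26.55 -1.12  0.41]
```

Request:
step_arm(
  increments=[
    [-0.2,0,0,0],
    [0,0,0,0],
    [0,0,0,0],
    [0,0,0,0],
    [0,0,0,0],
  ],
  hand=5.0,
  squeeze=50,
)

```text
t: 25.77
tcp_pos: [0.4459, -0.0224, 0.0388]
ee_rot: [2.441, 1.975, 0.001]
force: [-1.5, 0.4, 4.5]
finger_gap: 0.69
gripper_force: 52.9
```

Request:
step_arm(
  increments=[
    [0,0,0,0],
    [0,0,-0.5,0],
    [0,0,-1,0],
    [0,0,-2,0],
    [0,0,-2.5,0],
  ],
)

```text
t: 26.18
tcp_pos: [0.4441, -0.0221, 0.0981]
ee_rot: [-2.44, -1.975, 0.003]
force: [0.5, -0.6, -5.6]
finger_gap: 0.692
gripper_force: 55.3
```

Request:
step_arm(
  increments=[
    [0,0,-3,0],
    [0,0,-3,0],
    [0,0,-3,0],
    [0,0,-2.5,0],
    [0,0,-1.5,0],
  ],
)

```text
t: 26.6
tcp_pos: [0.4459, -0.0218, 0.2313]
ee_rot: [2.439, 1.976, 0.003]
force: [0.9, -0.4, -5.4]
finger_gap: 0.692
gripper_force: 55.3
```

Request:
step_arm(
  increments=[
    [0,0,-0.5,0],
    [0,0,0,0],
    [0,0,0,0],
    [0,0,0,0],
    [0,0,0,0],
  ],
)

```text
t: 27.02
tcp_pos: [0.4446, -0.0222, 0.2317]
ee_rot: [-2.44, -1.976, 0.002]
force: [-0.5, -0.8, -5.0]
finger_gap: 0.688
gripper_force: 55.3
```

Request:
step_arm(
  increments=[
    [0,0,0,0],
    [0,0,0,0],
    [0,0,0,0],
    [0,0,0,0],
    [0,0,0,0],
  ],
)

```text
t: 27.43
tcp_pos: [0.4455, -0.0222, 0.2328]
ee_rot: [-2.442, -1.977, 0.0]
force: [-0.5, 0.7, -4.8]
finger_gap: 0.69
gripper_force: 55.3
```

```bash
python3 st.py
python3 - <<'E'
from h import *
g=grab_frame('scene'); save(g,'s7.png')
E
```

```text
t 27.43 pos [ 0.4455 -0.0222  0.2328] xdir 77.98 tilt 0.01 F [-0.49  0.7  -4.82] gap 0.69 gf 55.31385004520416 q [ 0.69  0.19 -0.83  1.96  0.16  1.06 -0.42]
tin1 tool cm [ 1.000e-02 -1.000e-02  1.988e+01]
tin2 tool cm [-13.43   7.21  19.88]
tin3 tool cm [-23.63  16.46  19.87]
left tool cm [40.45 -1.2  19.88]
right tool cm [26.86 -1.16 19.88]
```

View pics/s7.png

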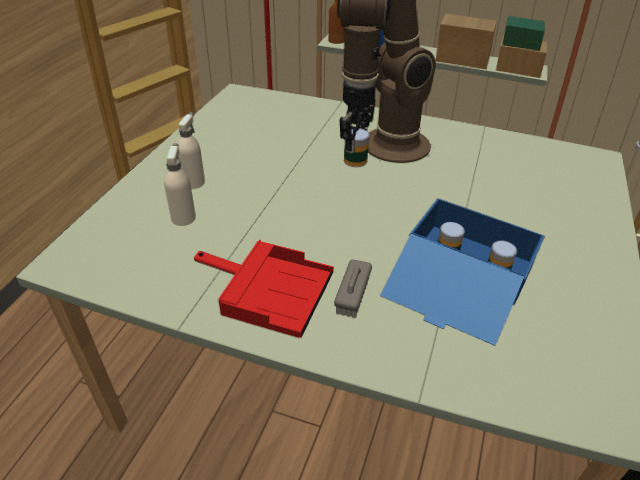

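The scene view shows the heavy tin held upright at px (357,150), underside about 0.19 m up. Both light tins stand in the caddy at (452,235) and (503,253), and everything else is in place. Handing in.

```bash
python3 -c "
from workcell import workorder
print(workorder.hand_in())"
```

```text
the job is handed in; nothing more can be done
None
```

The job is handed in (no verdict was returned): both light tins (about 1 N each) stand side by side in the blue caddy, and the heavy one (about 5 N) is held upright in the gripper with its underside about 19 cm above the shelf.

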